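Knock a popped lock pin back into a sloping cart lid

ROBOT

A 7-joint arm with a two-finger parallel gripper is mounted at the origin on the work surface. World frame = base frame: x ahead of the robot, y to its left, z up, the work surface at z = 0. Lengths are in m, angles in rad, forces in N, time in s.
With the tool pointing down it reaches from about 0.4 to 0.85 m from the base axis. Payload 10.4 kg.
Tool frame: the origin (TCP) lies on the front face of the gripper's body, between the roots of the fingers; the fingertips stand 73 mm ahead of it and the grasp point (between the pads) lies env.grip_point_offset ahead of it (env.grip_point_offset is the distance from the TCP to the grasp point, in m); z points along the fingers, y is the line along which they close (so a half turn about z gives the same grasp; the last joint's range is limited). The gripper opens to 85 mm and grips with 20 to 120 N. Pads are 22 mm wide; open, the fingers measure 114 mm over their backs; the gripper's body (76 mm by 85 mm) begins 54 mm behind the grasp point. The pads swing forward as they close: fully open they stand 13 mm farther back than shut.
Start: joints at [1.184, 0.332, -0.065, 1.46, 0.022, 1.35, -0.088], TCP at [0.222, -0.584, 0.304] pointing down, gripper open.
Joint ranges: [-2.6, 2.6], [-0.5, 2.12], [-1.47, 1.34], [0.16, 2.42], [-1.27, 4.41], [0.06, 2.06], [-2.6, 2.6]. Speed limits (rad/s): [2.22, 2.22, 2.79, 2.79, 3.14, 3.14, 3.14].

INTERFACE

Orientations are given as [roll, pitch, yaw] about the fixed x, y, z axes, in that order (R = Rz(yaw) Ry(pitch) Rx(roll)).
In Python, from rig import env gives the robot as it stands.
- The arm moves only by the tool move_arm, never from a script. Its argument "moves" is a list of rows, each a list of 7 numbers: the turn, a rotation vector about the world's x, y, z in rad, then the shift along the world's x, y, z in mm, then the opening, from 0 (shut) to 1 (fully open). A call has 1 to 5 rows; each row is the pose to reach, as a shift and turn from the pose commanded when the call began; what a row does not reach only later rows make up. A row lasts 1/12 s, in which the tool goes at most 41.7 mm and 7.16 degrees, less where a joint would pass 70% of its speed; a pose out of reach is approached as far as the arm can. A call with a gripper value outside its range is refused whole. The fingers move at their own pace and stop on an object; "squeeze" is the grip in N (left out, the last holds). Time passes only in rows, so rows that repeat a pose let the fingers close. It gives the time, the measured TCP pose, the force, the opening and the grip force at its end, in the units of the state.
- env.observe(): the state, without advancing time (a new reading comes with each control period).
- env.get_image(name): name is "scene" or "side" or "wrist"; returns a dict with "image" (384x512x3 uint8, red, green, blue), "mtx" (3x3 intrinsics, pixels), "k1" (the pictures are not rectified: a ray, as slopes to the right and down, at radius r is drawn at 1 + k1 r^2 times it, then the intrinsics apply), "camera_from_world" (4x4, takes a point from world to camera coordinates). Camera axes: x right, y down, z forward; pixel columns grow to the right and rows downward; lengths in m; the calibration is good to about 2 mm. A picture is of the moment at which its call begins. There is no depth.
- env.sign_off(): hands the job in; it is judged then, once.
The state is a dict: "t": time; "qpos": joint angles; "qvel": joint speeds; "tau": joint torques, N m; "position": TCP position; "orientation": TCP orientation; "force": force on the tool from outside, world axes, zero at the start; "ft_torque": the same for the moment, N m; "gripper_width": opening from 0.0 (shut) to 1.0 (fully open); "grasp_force": force on a finger pad.
Only numpy, scipy, OpenCV 4.12 (cv2) and the standard library are available. Lean on these libraries where they do the work, as an engineer would, in place of code of your own. Each camera call takes 0.05 s, during which the arm holds its last target. There are 200 camera calls.

TASK

The red snap-lock pin in the black hub of the sloping grey lid has popped up: take the mallet from its rest and knock the pin down with it until the pin snaps fully home and stays there. Strike square to the slope and only with the mallet: never press the pin with the gripper, and do not drop the mallet. Then put the mallet back in its rest as you found it, head standing on the round seat and handle in the fork, and leave the containers alone.

Things in the scene. Friction and masses are not known exactly. Their poses are not given: they have to be found in the camera images.
- mallet: Mallet, 0.3 kg: cylindrical head 40 mm across, 90 mm tall (orange, black rubber ends); straight wooden handle, flat-sided, 22 mm wide (y) by 30 mm tall (z). Origin: centre of the lower striking face; z up the head's axis. The handle leaves the head towards -x, its axis 45 mm above the origin, and ends 215 mm from the head's axis. Fingers have room 25 to 130 mm from the head's axis.
- handle_point (a point): Point on the mallet's handle axis, 140 mm from the head's axis: it lies in the fork when the mallet is in its rest.
- rest: Fixed mallet rest of white tube and black joints on the work surface. Origin on the work surface below the middle of the round seat; z up, the fork lies towards -x.
- seat (a point): Centre of the top of the rest's round black seat (48 mm in diameter, 50 mm above the work surface), on which the mallet's head stands.
- fork (a point): Middle of the rest's fork, 140 mm from the seat in the rest's -x direction, at the height of the handle's axis (95 mm). Two black prongs 30 mm apart (along y), open at the top; prong tops 110 mm, handle support 80 mm above the work surface.
- hub: Fixed black round hub, 60 mm across, mid-way on the sloping grey lid (190 mm up the slope, 150 mm wide). Origin: centre of the hub's flat face, 12 mm above the lid's face; z is the outward normal of the slope (30 degrees from vertical), x points up the slope, y across it.
- lock_pin: Red snap-lock pin, 16 mm across, in the middle of the hub. Origin: centre of its top; it slides along its z axis, the hub's z. Popped up, its top stands 23 mm above the hub's face; home, 1 mm. A spring (about 10 N on most of the way) throws it back up unless it has been driven to under 3 mm above the hub's face; then it snaps home and stays.
- bottle: White bottle with red cap, 56 mm in diameter, 105 mm tall, to be left alone. Origin at the centre of its base.
- cup: Green sample jar with red lid, 48 mm in diameter, 50 mm tall, to be left alone. Origin at the centre of its base.
- pot: Clear sample jar with white lid, 48 mm in diameter, 50 mm tall, to be left alone. Origin at the centre of its base.
There are look-alikes about, which are no part of the job. Of the things that look like the rest, take the one that is farthest from the robot's base at the start.

How it is judged:
On the way:
1. the pin is driven fully home (top less than 2.5 mm above the hub's face) and stays there (z of lock_pin in the frame of hub below 0.0025 m), for 0.2 s.
At the end, for the whole second after the job is handed in: The pin's top is less than 2.5 mm above the hub's face; the mallet is released and at rest, upright within 7 degrees, its head standing on the seat (within 14 mm of its centre sideways and 5 mm in height) and its handle in the fork (handle point within 18 mm of the fork's middle) (z of lock_pin in the frame of hub below 0.0025 m and horizontal distance between mallet and seat below 0.014 m and z of mallet in the frame of seat between -0.005 and 0.005 m and distance between handle_point and fork below 0.018 m and angle between mallet's own z axis and vertical below 0.12 rad and linear speed of mallet below 0.02 m/s); the robot touches nothing.
It fails at once if the gripper or arm pushes on the pin (contact force between any of the fingers, the arm and lock_pin above 1 N).
It fails at once if the mallet is dropped on the work surface or thrown down (height (world z) of mallet below 0.02 m).
It fails at once if the bottle is pushed away or tipped (distance of bottle from where it was at the start of the episode above 0.02 m or angle between bottle's own z axis and vertical above 0.3 rad).
It fails at once if the green jar is pushed away or tipped (distance of cup from where it was at the start of the episode above 0.02 m or angle between cup's own z axis and vertical above 0.3 rad).
It fails at once if the clear jar is pushed away or tipped (distance of pot from where it was at the start of the episode above 0.02 m or angle between pot's own z axis and vertical above 0.3 rad).
It also fails if it takes over 53 s, if anything falls off the work surface, if the arm or the gripper's body presses on something with over 40 N, if the wrist force passes 120 N, or if a joint passes its speed limit or range.

## Working session

There is one attempt and no reset: what is moved stays moved. The work goes in short steps, Python scripts to look and compute and a tool call to move; the robot and the scene stay as the last step left them, time stands still between calls to the robot, and variables do not carry over. Pictures are saved under pics/ and viewed, at most 13 in all, crops included, and the job is handed in when it is done.

Besides the shell and the picture viewer there is one more tool, called after "Call:" by a JSON object that holds its "method" and its "body". move_arm: Moves the arm, as the interface text tells. Its arguments: {"type":"object","properties":{"moves":{"type":"array","items":{"type":"array","items":{"type":"number"}}},"squeeze":{"type":"number"}},"required":["moves"]}

```bash
ls; mkdir -p pics; python3 - <<'E'
from rig import env
import cv2,numpy as np,pickle
d={}
for n in("scene","side"):
    d[n]=env.get_image(n); cv2.imwrite(f"pics/{n}0.png",d[n]["image"][:,:,::-1])
    print(n,d[n]["mtx"].tolist(),d[n]["k1"],np.round(np.linalg.inv(d[n]["camera_from_world"]),3).tolist())
pickle.dump(d,open("im0.pkl","wb"))
s=env.observe();print(s,env.grip_point_offset)
E
```

```text
pics
scene [[379.3833355105916, 0.0, 255.00793422805162], [0.0, 379.3833355105916, 184.33748023181911], [0.0, 0.0, 1.0]] -0.047539632225122454 [[0.441, 0.719, -0.538, 1.058], [0.897, -0.346, 0.274, -0.287], [0.011, -0.603, -0.797, 0.814], [0.0, 0.0, 0.0, 1.0]]
side [[398.150221883836, 0.0, 254.21830813688922], [0.0, 398.150221883836, 195.6627977977468], [0.0, 0.0, 1.0]] -0.13496488537269263 [[-1.0, -0.019, 0.021, 0.514], [-0.028, 0.576, -0.817, 0.913], [0.004, -0.817, -0.576, 0.747], [0.0, 0.0, 0.0, 1.0]]
{'t': 0.1, 'qpos': array([ 1.18436499,  0.3327972 , -0.06472786,  1.46086775,  0.02152933,
        1.34988249, -0.08851367]), 'qvel': array([ 1.41970810e-03,  2.42972143e-04, -3.55075191e-04, -6.29069039e-04,
       -1.80025016e-04, -4.11585636e-04,  3.66415219e-05]), 'tau': array([ 1.62576354e-03, -6.26744556e+01,  4.94424964e-02, -3.92426240e+01,
        1.63912901e-02,  6.94633593e-03, -5.19160011e-06]), 'position': array([ 0.22235694, -0.58384531,  0.30319767]), 'orientation': array([-3.14032826e+00, -2.08478464e-05,  3.63847887e-01]), 'force': array([ 0.02293719, -0.35549524,  0.01140007]), 'ft_torque': array([ 0.00962158,  0.03180447, -0.00419884]), 'grasp_force': 0.0, 'gripper_width': 0.9976411544506876} 0.0539
```

View pics/scene0.png

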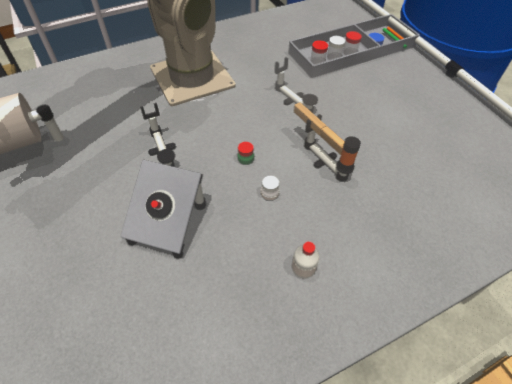

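View pics/side0.png

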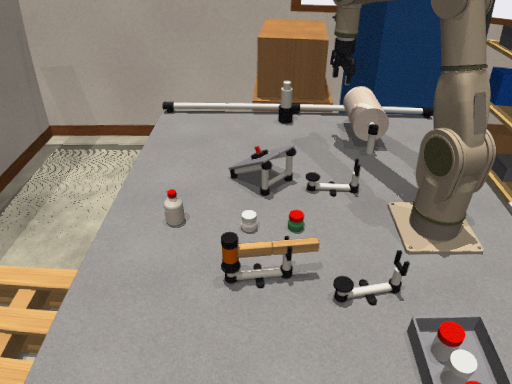

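The scene view shows the mallet in its rest (head about (348,155), handle to (300,110)). The pin is at (155,204) on the hub at (160,205), and the jars are at (246,153), (270,188) and (306,262). The side view shows the mallet head at (230,253), the handle to (318,245) and the pin at (258,151). The two other rests are empty. I'll take enlarged crops next.

```bash
cat > h.py <<'E'
import numpy as np,cv2
from rig import env
def ray(c,uv):
    K=np.array(c["mtx"]);dc=np.array([c["k1"],0,0,0,0.])
    p=cv2.undistortPoints(np.array([[uv]],float),K,dc)[0,0]
    T=np.linalg.inv(c["camera_from_world"]);d=T[:3,:3]@[p[0],p[1],1]
    return T[:3,3],d/np.linalg.norm(d)
def onz(c,uv,z):
    o,d=ray(c,uv);return o+d*(z-o[2])/d[2]
def tri(c1,uv1,c2,uv2):
    a,d=ray(c1,uv1);b,e=ray(c2,uv2)
    s=np.linalg.lstsq(np.c_[d,-e],b-a,rcond=None)[0]
    p,q=a+s[0]*d,b+s[1]*e;return (p+q)/2,np.linalg.norm(p-q)
def proj(c,P):
    T=np.array(c["camera_from_world"]);r=cv2.Rodrigues(T[:3,:3])[0]
    return cv2.projectPoints(np.atleast_2d(P).astype(float),r,T[:3,3],np.array(c["mtx"]),np.array([c["k1"],0,0,0,0.]))[0][:,0]
def blobs(img,lo,hi,roi):
    x0,y0,x1,y1=roi;h=cv2.cvtColor(img[y0:y1,x0:x1],cv2.COLOR_RGB2HSV)
    m=cv2.inRange(h,np.array(lo),np.array(hi));n,l,s,c=cv2.connectedComponentsWithStats(m)
    return [(int(s[i,4]),np.round(c[i]+[x0,y0],1),s[i,:4]+[x0,y0,0,0]) for i in range(1,n) if s[i,4]>8]
E
python3 - <<'E'
import pickle,cv2,numpy as np
from h import *
d=pickle.load(open("im0.pkl","rb"))
S=d["scene"]["image"];D=d["side"]["image"]
def crop(I,x,y,w,h,f): return cv2.resize(I[y:y+h,x:x+w],None,fx=f,fy=f,interpolation=cv2.INTER_CUBIC)
a=np.hstack([crop(S,290,95,80,60*80//80+30,5)[:300*90//60], crop(D,215,225,80*110//110+30,90*1,400/110*1.0)[:0+450].copy() if 0 else crop(D,215,220,80,90,5)])
cv2.imwrite("pics/c1.png",a[:,:,::-1])
b=np.hstack([crop(S,115,150,100,110,4),crop(D,220,135,100,110,4)])
cv2.imwrite("pics/c2.png",b[:,:,::-1])
for n,r,r2 in(("scene",(290,90,370,190),(120,150,210,260)),("side",(215,220,330,290),(220,140,300,195))):
    I=d[n]["image"]
    print(n,"orange",blobs(I,(3,150,60),(25,255,255),r));print("red",blobs(I,(0,190,90),(5,255,255),r2))
    print("black",blobs(I,(0,0,0),(180,255,50),r2))
E
```

```text
scene orange [(124, array([347.5, 158.5]), array([341, 153,  14,  12]))]
red [(27, array([154.1, 203.5]), array([152, 201,   6,   6]))]
black [(11, array([200.7, 206.3]), array([198, 205,   7,   4])), (15, array([131.1, 242.4]), array([128, 241,   7,   4])), (19, array([177.9, 255. ]), array([174, 253,   8,   5]))]
side orange [(224, array([229.9, 255.3]), array([222, 246,  16,  18]))]
red [(19, array([257.4, 149.4]), array([255, 147,   5,   6]))]
black [(52, array([290.6, 152.1]), array([286, 148,  10,   8])), (60, array([258.5, 154.7]), array([251, 151,  16,   8])), (62, array([266.1, 165.2]), array([262, 161,   9,   9])), (49, array([233.2, 174. ]), array([230, 169,   8,  10])), (38, array([287.9, 178.2]), array([284, 175,   8,   7])), (59, array([264.6, 191.3]), array([260, 187,  10,   8]))]
```

View pics/c1.png

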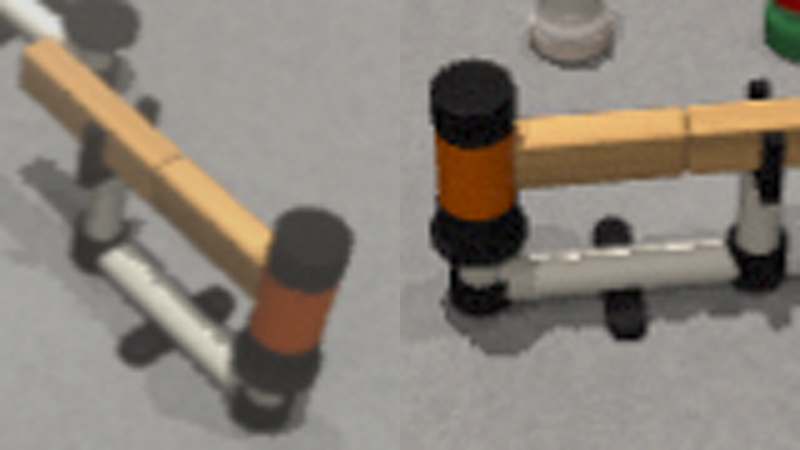

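View pics/c2.png

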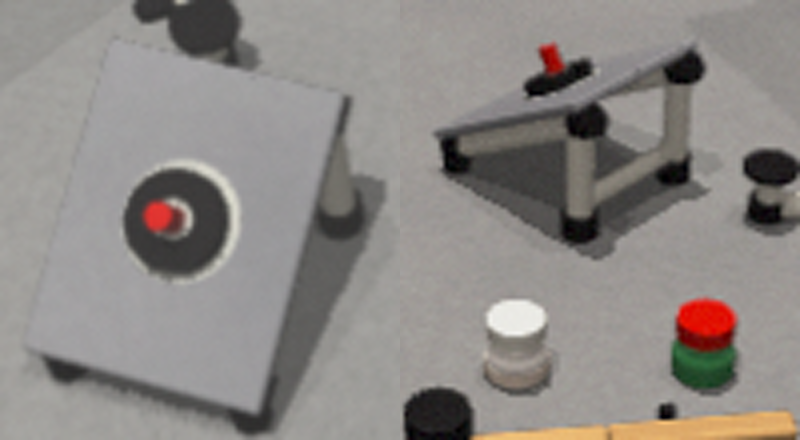

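c1 (5x) shows, in full-image pixels, the head top at scene (352.2,141) and side (229.2,236), and the handle groove at scene (323.6,127.2) and side (271.8,242.6). c2 (4x) shows the pin top at scene (154,203.5) and side (256.8,146.8), the hub face at about scene (158.5,205) and side (259,154.2), and the lid's high edge towards the robot.

```bash
cat > m.py <<'E'
import pickle
from h import *
d=pickle.load(open("im0.pkl","rb"));S,D=d["scene"],d["side"]
s1=lambda x,y:((x+.5)/5-.5+290,(y+.5)/5-.5+95)
t1=lambda x,y:((x-400+.5)/5-.5+215,(y+.5)/5-.5+220)
s2=lambda x,y:((x+.5)/4-.5+115,(y+.5)/4-.5+150)
t2=lambda x,y:((x-400+.5)/4-.5+220,(y+.5)/4-.5+135)
def T(n,a,b):
    p,e=tri(S,a,D,b);print(n,np.round(p*1e3,1),round(e*1e3,1));return p
E
python3 - <<'E'
from m import *
T("headtop",s1(313,232),t1(473,82));print(onz(S,s1(313,232),.14),onz(D,t1(473,82),.14))
T("groove",s1(169,165),t1(686,115));print(onz(S,s1(169,165),.11),onz(D,t1(686,115),.11))
print("end", onz(S,s1(42,48),.11),onz(D,(318.5,240.5),.11))
p=T("pintop",s2(157,215),t2(547,47));
h=T("hub",s2(175,222),t2(558,78))
A=T("A",s2(113,38),t2(695,43));C=T("C",s2(270,412),t2(437,133))
n=(p-h)/np.linalg.norm(p-h);print("n",n,np.degrees(np.arccos(n[2])),np.degrees(np.arctan2(n[1],n[0])))
v=(A-C)[:2];print(np.degrees(np.arctan2(v[1],v[0])),np.linalg.norm(A-C))
for s in(1,-1):
    # up-slope heading th: A-C horizontal = R(th)[190cos30, s*150]
    print("upslope",np.degrees(np.arctan2(v[1],v[0])-np.arctan2(s*150,190*np.cos(np.pi/6))))
for N,a,b in(("bottle",(305,258),(174,212)),("cup",(246,147),(296.5,215)),("pot",(270.5,182),(249.5,216))): print(N,T(N,a,b))
for N,a,b in(("rest2",(311,99),(344,284)),("rest3",(166,154),(313,177))): T(N,a,b)
E
```

```text
headtop [588.8 217.7 142.1] 0.3
[0.5871336  0.21925155 0.14      ] [0.58916795 0.2153363  0.14      ]
groove [490.6 201.4 109. ] 2.6
[0.49292195 0.2007926  0.11      ] [0.48948209 0.20146513 0.11      ]
end [0.38395608 0.18656637 0.11      ] [0.37683567 0.19083164 0.11      ]
pintop [ 537.1 -272.6  114.7] 1.1
hub [ 527.6 -264.2   89.8] 0.9
A [ 414.1 -258.7  129. ] 2.5
C [ 633.4 -254.6   37.2] 5.7
n [ 0.34134812 -0.2988001   0.89117897] 26.97822817840279 -41.19737875979251
-178.9237453587756 0.23784511936593966
upslope -221.27622453381215
upslope -136.571266183739
bottle [771.2  -8.3  35. ] 5.7
bottle [ 0.77115055 -0.00826664  0.0349799 ]
cup [415.3  11.2  47.2] 0.4
cup [0.41528217 0.01121625 0.04717204]
pot [549.7  16.8  44.5] 0.4
pot [0.54971878 0.01681778 0.04452698]
rest2 [320.2 275.7  49.4] 3.0
rest3 [ 347.9 -194.    48.2] 3.5
```

Call:
{"method": "move_arm", "body": {"moves": [[0,0,-0.009,12,32,0,1],[0,0,-0.018,25,64,0,1],[0,0,-0.027,37,96,0,1],[0,0,-0.035,50,127,0,1],[0,0,-0.043,62,159,0,1]]}}

```text
t: 0.52
position: [0.2847, -0.4234, 0.3035]
orientation: [-3.141, 0.0, 0.32]
force: [-0.2, -0.9, 0.7]
gripper_width: 0.998
grasp_force: 0.0
```

Call:
{"method": "move_arm", "body": {"moves": [[0,0,-0.009,12,32,0,1],[0,0,-0.018,25,64,0,1],[0,0,-0.027,37,96,0,1],[0,0,-0.035,50,127,0,1],[0,0,-0.043,62,159,0,1]]}}

```text
t: 0.93
position: [0.3466, -0.2645, 0.3037]
orientation: [3.142, 0.0, 0.277]
force: [1.1, -0.6, 0.4]
gripper_width: 1.0
grasp_force: 0.0
```

Call:
{"method": "move_arm", "body": {"moves": [[0,0,-0.009,12,32,0,1],[0,0,-0.018,25,64,0,1],[0,0,-0.027,37,96,0,1],[0,0,-0.035,50,127,0,1],[0,0,-0.043,62,159,0,1]]}}

```text
t: 1.35
position: [0.4086, -0.1055, 0.3039]
orientation: [3.141, 0.0, 0.234]
force: [0.5, -0.4, -0.7]
gripper_width: 1.0
grasp_force: 0.0
```

Call:
{"method": "move_arm", "body": {"moves": [[0,0,-0.009,12,32,0,1],[0,0,-0.018,25,64,0,1],[0,0,-0.027,37,96,0,1],[0,0,-0.035,50,127,0,1],[0,0,-0.043,62,159,0,1]]}}

```text
t: 1.77
position: [0.4706, 0.0533, 0.3039]
orientation: [3.141, -0.0, 0.191]
force: [0.9, -0.7, -0.1]
gripper_width: 0.994
grasp_force: 0.0
```

Call:
{"method": "move_arm", "body": {"moves": [[0,0,-0.009,12,32,0,1],[0,0,-0.018,25,64,0,1],[0,0,-0.027,37,96,0,1],[0,0,-0.035,50,127,0,1],[0,0,-0.043,62,158,0,1]]}}

```text
t: 2.18
position: [0.5329, 0.2112, 0.3035]
orientation: [3.141, 0.001, 0.148]
force: [0.5, -1.2, 0.2]
gripper_width: 0.999
grasp_force: 0.0
```

Look with the wrist camera before descending.

```bash
python3 - <<'E'
from h import *
w=env.get_image("wrist");I=w["image"]
cv2.imwrite("pics/w1.png",I[:,:,::-1])
h=cv2.cvtColor(I,cv2.COLOR_RGB2HSV)
m=cv2.inRange(h,np.array((10,90,60)),np.array((25,220,255)))
n,l,s,c=cv2.connectedComponentsWithStats(m)
print(np.linalg.inv(w["camera_from_world"])[:3].round(3).tolist())
for i in range(1,n):
    if s[i,4]>150:
        k=np.argwhere(l==i)[:,::-1].astype(np.float32);r=cv2.minAreaRect(k);print(s[i],r)
        b=cv2.boxPoints(r);P=np.array([onz(w,p,.11) for p in b]);print(P.round(4))
E
```

```text
[[0.146, -0.934, -0.325, 0.617], [-0.989, -0.138, -0.048, 0.225], [-0.0, 0.329, -0.944, 0.374]]
[ 244  149   26  158 3257] ((256.5, 227.5), (157.0, 25.0), 90.0)
[[0.567  0.2293 0.11  ]
 [0.5705 0.2052 0.11  ]
 [0.3816 0.1741 0.11  ]
 [0.3771 0.2042 0.11  ]]
```

View pics/w1.png

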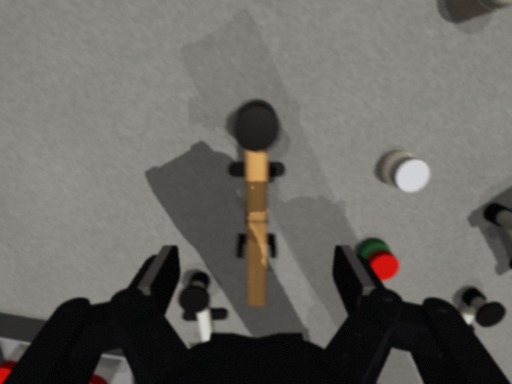

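The wrist view shows the handle running straight up the picture at column 256, between the open fingers, with the head at (257,125). Its heading is 0.148 rad, which matches the tool yaw, so I'll descend and grip.

Call:
{"method": "move_arm", "body": {"moves": [[0,0,0,0,0,-38,1],[0,0,0,0,0,-76,1],[0,0,0,0,0,-114,1],[0,0,0,0,0,-142,1],[0,0,0,0,0,-154,1]]}}

```text
t: 2.65
position: [0.5305, 0.2088, 0.1456]
orientation: [3.14, 0.006, 0.149]
force: [-0.6, -0.0, 0.8]
gripper_width: 0.999
grasp_force: 0.0
```

Call:
{"method": "move_arm", "body": {"moves": [[0,0,0,0,0,0,0.5],[0,0,0,0,0,0,0.2],[0,0,0,0,0,0,0],[0,0,0,0,0,0,0],[0,0,0,0,0,0,0]], "squeeze": 110}}

```text
t: 3.07
position: [0.5332, 0.2102, 0.1516]
orientation: [-3.142, -0.003, 0.149]
force: [0.7, -0.7, -0.8]
gripper_width: 0.301
grasp_force: 0.0
```

Call:
{"method": "move_arm", "body": {"moves": [[0,0,0,0,0,0,0],[0,0,0,0,0,0,0],[0,0,0,0,0,0,0],[0,0,0,0,0,0,0]]}}

```text
t: 3.4
position: [0.5332, 0.21, 0.1517]
orientation: [3.141, -0.003, 0.148]
force: [-1.7, -1.9, 9.3]
gripper_width: 0.242
grasp_force: 108.0
```

Call:
{"method": "move_arm", "body": {"moves": [[0,0,0,0,0,20,0],[0,0,0,0,0,50,0],[0,0,0,0,0,85,0],[0,0,0,0,0,115,0],[0,0,0,0,0,130,0]]}}

```text
t: 3.82
position: [0.5329, 0.2106, 0.2842]
orientation: [-3.141, -0.004, 0.149]
force: [0.1, 1.5, -3.9]
gripper_width: 0.243
grasp_force: 108.0
```

Call:
{"method": "move_arm", "body": {"moves": [[0,0,-0.05,1,-25,1,0],[0,0,-0.11,2,-60,2,0],[0,0,-0.17,3,-95,4,0],[0,0,-0.23,4,-130,5,0],[0,0,-0.289,6,-165,6,0]]}}

```text
t: 4.23
position: [0.5379, 0.0433, 0.2864]
orientation: [3.141, -0.0, -0.143]
force: [0.1, -0.0, -2.9]
gripper_width: 0.242
grasp_force: 108.3
```

Call:
{"method": "move_arm", "body": {"moves": [[0,0,-0.058,1,-33,1,0],[0,0,-0.116,2,-66,2,0],[0,0,-0.173,3,-99,4,0],[0,0,-0.231,4,-132,5,0],[0,0,-0.289,6,-165,6,0]]}}

```text
t: 4.65
position: [0.5439, -0.1217, 0.2924]
orientation: [3.141, -0.0, -0.432]
force: [1.0, -0.8, -2.8]
gripper_width: 0.24
grasp_force: 108.2
```

Call:
{"method": "move_arm", "body": {"moves": [[0,0,-0.058,1,-35,1,0],[0,0,-0.116,2,-70,2,0],[0,0,-0.173,3,-105,4,0],[0,0,-0.231,4,-140,5,0],[0,0,-0.289,6,-165,6,0]]}}

```text
t: 5.07
position: [0.5493, -0.2889, 0.298]
orientation: [3.14, -0.0, -0.724]
force: [-0.5, -0.7, -4.1]
gripper_width: 0.243
grasp_force: 108.2
```

Call:
{"method": "move_arm", "body": {"moves": [[0.069,0.079,0,0,0,0,0],[0.138,0.158,0,0,0,0,0],[0.207,0.236,0,0,0,0,0],[0.276,0.315,0,0,0,0,0],[0.345,0.394,0,0,0,0,0]]}}

```text
t: 5.48
position: [0.5505, -0.2854, 0.2986]
orientation: [-3.141, 0.528, -0.718]
force: [0.0, 0.1, -3.8]
gripper_width: 0.24
grasp_force: 108.4
```

```bash
python3 - <<'E'
from h import *
out=[]
for n,(x,y,w,h) in(("scene",(90,120,100,120)),("side",(210,70,100,120))):
    c=env.get_image(n);I=c["image"][y:y+h,x:x+w];out.append(cv2.resize(I,None,fx=4,fy=4,interpolation=cv2.INTER_CUBIC))
cv2.imwrite("pics/s1.png",np.hstack(out)[:,:,::-1])
import pickle
E
```

```text
(no output)
```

View pics/s1.png

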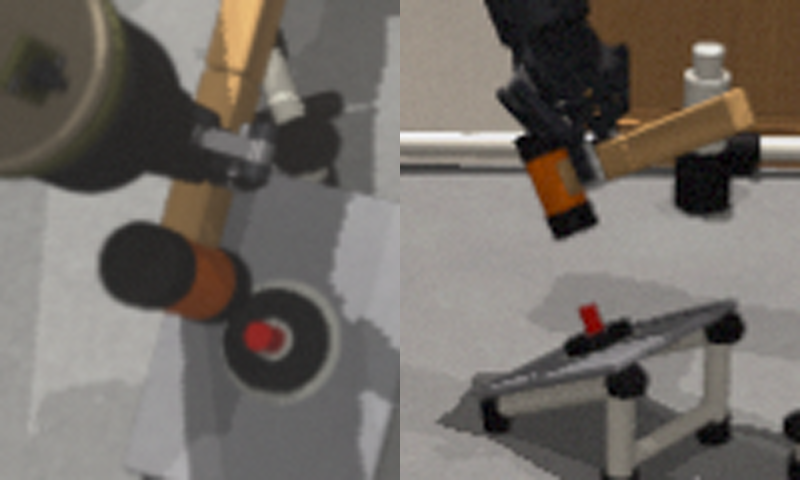

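The scene crop shows the head top at (148,265) and its lower end at about (210,283). The side crop shows the top at (543,141), the lower face at (575,229) and the pin still up at (588,308). The head axis looks parallel to the pin.

```bash
python3 - <<'E'
from m import *
from scipy.spatial.transform import Rotation as R
s=lambda x,y:((x+.5)/4-.5+90,(y+.5)/4-.5+120)
t=lambda x,y:((x-400+.5)/4-.5+210,(y+.5)/4-.5+70)
a=T("top",s(148,265),t(543,141));b=T("bot",s(208,283),t(575,229))
v=(a-b);print("len",np.linalg.norm(v),v/np.linalg.norm(v))
o=env.observe();q=R.from_euler("xyz",o["orientation"]);Rm=q.as_matrix()@np.diag([1,-1,-1])
F=o["position"]-Rm@[-.0565,0,.1017];tp=F+Rm[:,2]*.09
print("kin F,top",F.round(4),tp.round(4),Rm[:,2].round(3))
for c,f in((S,lambda u:(u+.5-[90,120])*4-.5),(D,lambda u:(u+.5-[210,70])*4-.5+[400,0])):
    hub=np.array([.5278,-.2635,.0915]);n=np.array([.376,-.329,.866])
    print(f(proj(c,[tp,F,hub,hub+.023*n])).round(0).tolist())
T("pin2",s(259,336),t(588,309));T("hub2",s(277,341),t(599,337))
E
```

```text
top [ 575.  -309.7  247.1] 0.4
bot [ 546.5 -286.6  181.1] 4.7
len 0.07547703801806141 [ 0.37848921 -0.30590622  0.87359447]
kin F,top [ 0.5483 -0.2841  0.178 ] [ 0.5827 -0.3142  0.2556] [ 0.381 -0.334  0.862]
[[138.0, 269.0], [218.0, 291.0], [276.0, 341.0], [261.0, 337.0]]
[[534.0, 129.0], [575.0, 232.0], [598.0, 336.0], [588.0, 311.0]]
pin2 [ 536.5 -271.9  113. ] 0.4
hub2 [ 527.3 -263.2   90.8] 0.6
```

Call:
{"method": "move_arm", "body": {"moves": [[0,0,0,1,0,-15,0],[0,0,0,2,1,-35,0],[0,0,0,2,1,-35,0],[0,0,0,2,1,-35,0]]}}

```text
t: 5.92
position: [0.5521, -0.2838, 0.2632]
orientation: [-3.141, 0.522, -0.718]
force: [-0.2, -0.6, -3.3]
gripper_width: 0.24
grasp_force: 108.4
```

Call:
{"method": "move_arm", "body": {"moves": [[0,0,0,-9,8,-21,0],[0,0,0,-16,14,-36,0],[0,0,0,-21,18,-48,0],[0,0,0,-22,19,-50,0],[0,0,0,-22,19,-50,0]]}}

```text
t: 6.33
position: [0.5307, -0.2652, 0.2148]
orientation: [-3.141, 0.52, -0.718]
force: [0.2, -0.4, -2.8]
gripper_width: 0.239
grasp_force: 108.5
```

```bash
python3 - <<'E'
from h import *
out=[]
for n,(x,y,w,h) in(("scene",(110,150,80,80)),("side",(220,100,80,80))):
    c=env.get_image(n);I=c["image"][y:y+h,x:x+w];out.append(cv2.resize(I,None,fx=5,fy=5,interpolation=cv2.INTER_CUBIC))
cv2.imwrite("pics/s2.png",np.hstack(out)[:,:,::-1])
o=env.observe();print(o["position"],o["force"],o["ft_torque"])
E
```

```text
[ 0.5307156  -0.26554298  0.21441933] [ 0.34279184 -0.88999486 -3.60881238] [-0.5714415  -0.63705727  0.00862945]
```

View pics/s2.png

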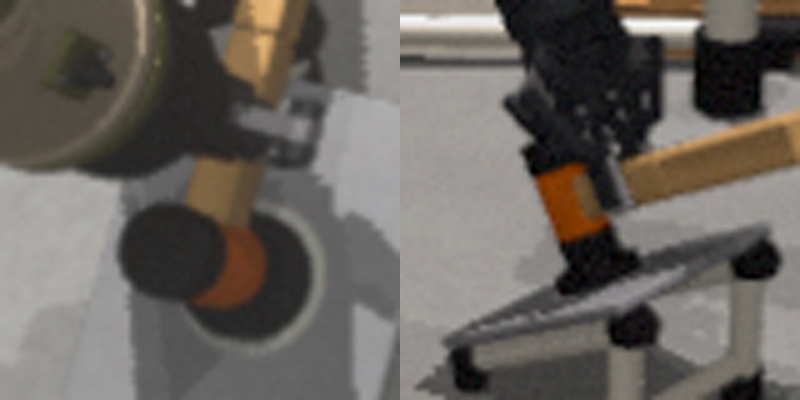

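The head's lower end now sits at or just above the hub, centred on it at scene crop (250,280), and the pin is hidden. The force is only the mallet's weight. I'll press on slightly and read the force.

Call:
{"method": "move_arm", "body": {"moves": [[0,0,0,-1,1,-3,0],[0,0,0,-1,1,-3,0],[0,0,0,-1,1,-3,0]]}}

```text
t: 6.68
position: [0.5304, -0.2652, 0.2135]
orientation: [-3.14, 0.519, -0.719]
force: [-0.3, -2.5, 16.3]
gripper_width: 0.239
grasp_force: 111.0
```

Call:
{"method": "move_arm", "body": {"moves": [[0,0,0,-1,1,-3,0],[0,0,0,-1,1,-3,0],[0,0,0,-1,1,-3,0]]}}

```text
t: 6.93
position: [0.5302, -0.2646, 0.2119]
orientation: [-3.139, 0.516, -0.719]
force: [2.5, -4.6, 23.6]
gripper_width: 0.243
grasp_force: 112.9
```

Call:
{"method": "move_arm", "body": {"moves": [[0,0,0,-1,1,-3,0],[0,0,0,-2,2,-5,0],[0,0,0,-2,2,-5,0]]}}

```text
t: 7.18
position: [0.5287, -0.2629, 0.2091]
orientation: [-3.139, 0.514, -0.719]
force: [1.5, -6.0, 36.5]
gripper_width: 0.236
grasp_force: 116.6
```

Call:
{"method": "move_arm", "body": {"moves": [[0,0,0,8,-7,18,0],[0,0,0,20,-17,45,0],[0,0,0,32,-28,75,0],[0,0,0,40,-35,105,0],[0,0,0,40,-35,105,0]]}}

```text
t: 7.6
position: [0.5682, -0.2976, 0.3132]
orientation: [-3.138, 0.516, -0.718]
force: [0.8, -1.3, -2.0]
gripper_width: 0.242
grasp_force: 111.4
```

```bash
python3 - <<'E'
from h import *
out=[]
for n,(x,y,w,h) in(("scene",(90,120,100,120)),("side",(210,70,100,120))):
    c=env.get_image(n);print(blobs(c["image"],(0,190,90),(5,255,255),(x,y,x+w,y+h)));I=c["image"][y:y+h,x:x+w];out.append(cv2.resize(I,None,fx=4,fy=4,interpolation=cv2.INTER_CUBIC))
cv2.imwrite("pics/s3.png",np.hstack(out)[:,:,::-1])
E
```

```text
[]
[]
```

View pics/s3.png

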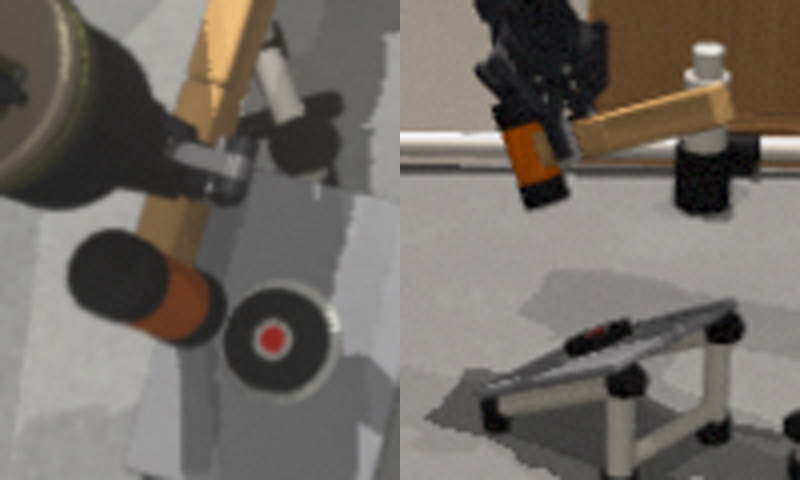

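The pin is home: a flat red disc at scene crop (272,340), with nothing standing up in the side view. The mallet tail has dipped a little in the grip. I'll carry the mallet back and measure that tilt above the rest.

Call:
{"method": "move_arm", "body": {"moves": [[-0.069,-0.079,0,0,0,0,0],[-0.138,-0.158,0,0,0,0,0],[-0.207,-0.236,0,0,0,0,0],[-0.276,-0.315,0,0,0,0,0],[-0.345,-0.394,0,0,0,0,0]]}}

```text
t: 8.12
position: [0.5655, -0.2957, 0.3055]
orientation: [3.141, -0.003, -0.718]
force: [-0.2, 0.7, -3.1]
gripper_width: 0.239
grasp_force: 110.9
```

Call:
{"method": "move_arm", "body": {"moves": [[0,0,0.05,-2,25,0,0],[0,0,0.11,-4,60,0,0],[0,0,0.17,-6,95,0,0],[0,0,0.23,-9,130,0,0],[0,0,0.289,-12,165,0,0]]}}

```text
t: 8.53
position: [0.5527, -0.1292, 0.3051]
orientation: [3.14, 0.003, -0.426]
force: [1.8, -0.2, -3.5]
gripper_width: 0.234
grasp_force: 111.0
```

Call:
{"method": "move_arm", "body": {"moves": [[0,0,0.058,-2,34,-1,0],[0,0,0.116,-4,68,-2,0],[0,0,0.173,-6,102,-3,0],[0,0,0.231,-9,136,-4,0],[0,0,0.289,-12,170,-5,0]]}}

```text
t: 8.95
position: [0.5407, 0.0403, 0.3003]
orientation: [3.14, 0.003, -0.137]
force: [1.3, -0.6, -3.3]
gripper_width: 0.237
grasp_force: 110.9
```

Call:
{"method": "move_arm", "body": {"moves": [[0,0,0.058,-2,35,-4,0],[0,0,0.116,-4,75,-8,0],[0,0,0.173,-6,115,-12,0],[0,0,0.231,-9,150,-16,0],[0,0,0.289,-11,172,-20,0]]}}

```text
t: 9.37
position: [0.5288, 0.2148, 0.2804]
orientation: [-3.141, 0.003, 0.156]
force: [0.0, -0.3, -3.4]
gripper_width: 0.242
grasp_force: 110.9
```

Call:
{"method": "move_arm", "body": {"moves": [[0,0,0,0,0,0,0],[0,0,0,0,0,0,0]]}}

```text
t: 9.53
position: [0.5296, 0.2122, 0.2801]
orientation: [3.141, 0.003, 0.153]
force: [0.8, -1.0, -3.0]
gripper_width: 0.241
grasp_force: 110.9
```

```bash
python3 - <<'E'
from h import *
import pickle
out=[];d={}
for n,(x,y,w,h) in(("scene",(290,60,80,110)),("side",(205,140,120,110))):
    c=d[n]=env.get_image(n);I=c["image"][y:y+h,x:x+w];out.append(cv2.resize(I,None,fx=4,fy=4,interpolation=cv2.INTER_CUBIC))
pickle.dump(d,open("im1.pkl","wb"))
cv2.imwrite("pics/s4.png",np.hstack(out)[:,:,::-1])
o=env.observe();print(o["position"],o["orientation"])
E
```

```text
[0.53097626 0.20977333 0.28078914] [3.14032463e+00 1.97943666e-03 1.47674837e-01]
```

View pics/s4.png

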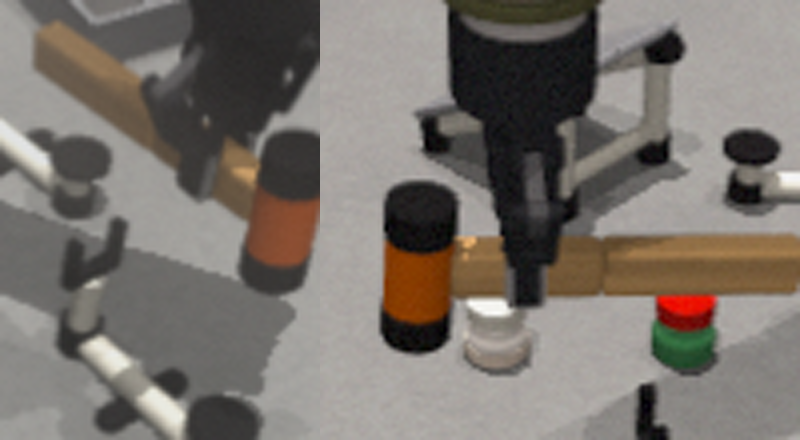

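The scene crop shows the head top at (292,152) and the handle's far top edge at (50,28). The side crop shows the head top at (423,203), the groove at (604,250) and the handle end at (797,240). The mallet hangs above its rest with the tail slightly low.

```bash
python3 - <<'E'
from h import *
import pickle
d=pickle.load(open("im1.pkl","rb"));S,D=d["scene"],d["side"]
o=env.observe();p=o["position"];ya=o["orientation"][2]
Rz=lambda a:np.array([[np.cos(a),-np.sin(a),0],[np.sin(a),np.cos(a),0],[0,0,1]])
Ry=lambda a:np.array([[np.cos(a),0,np.sin(a)],[0,1,0],[-np.sin(a),0,np.cos(a)]])
fs=lambda u:(u+.5-[290,60])*4-.5
fd=lambda u:(u+.5-[205,140])*4-.5+[320,0]
g=np.array([-.0565,0,.045])
M=np.array([[0,0,.09],[-.1,-.011,.06],[-.1,-.011,.03],[-.215,.0,.06],[-.1,0,.06]])
for deg in(0,-3,-6):
    P=(Rz(ya)@Ry(np.radians(deg))@(M-g).T).T+p+[0,0,.045-.1017]
    print(deg,"scene",fs(proj(S,P)).round(0).tolist(),"side",fd(proj(D,P)).round(0).tolist())
s=lambda x,y:((x+.5)/4-.5+290,(y+.5)/4-.5+60)
t=lambda x,y:((x-320+.5)/4-.5+205,(y+.5)/4-.5+140)
for a,b in((s(292,152),t(423,203)),(s(50,28),t(796,239))):
    q,e=tri(S,a,D,b);print((q*1e3).round(1),e*1e3)
E
```

```text
0 scene [[298.0, 163.0], [153.0, 116.0], [145.0, 155.0], [46.0, 13.0], [167.0, 109.0]] side [[414.0, 205.0], [595.0, 226.0], [594.0, 270.0], [802.0, 224.0], [599.0, 238.0]]
-3 scene [[296.0, 156.0], [152.0, 118.0], [146.0, 159.0], [44.0, 23.0], [166.0, 112.0]] side [[419.0, 200.0], [597.0, 230.0], [592.0, 273.0], [802.0, 236.0], [600.0, 241.0]]
-6 scene [[294.0, 149.0], [151.0, 121.0], [146.0, 162.0], [42.0, 34.0], [164.0, 114.0]] side [[423.0, 195.0], [597.0, 233.0], [590.0, 276.0], [800.0, 248.0], [601.0, 245.0]]
[581.2 218.4 271.1] 2.083371730586022
[377.4 188.4 229.7] 1.3330224250353702
```

Call:
{"method": "move_arm", "body": {"moves": [[-0.006,0.037,0,3,0,-20,0],[-0.011,0.074,0,6,1,-45,0],[-0.011,0.074,0,6,1,-70,0],[-0.011,0.074,0,6,1,-80,0],[-0.011,0.074,0,6,1,-80,0]]}}

```text
t: 10.05
position: [0.5365, 0.21, 0.1993]
orientation: [3.14, 0.079, 0.147]
force: [-0.3, 0.5, -2.9]
gripper_width: 0.239
grasp_force: 110.9
```

Call:
{"method": "move_arm", "body": {"moves": [[0,0,0,0,0,0,0],[0,0,0,0,0,0,0],[0,0,0,0,0,0,0]]}}

```text
t: 10.3
position: [0.538, 0.2121, 0.2037]
orientation: [-3.141, 0.072, 0.149]
force: [-0.3, -0.1, -4.4]
gripper_width: 0.243
grasp_force: 110.9
```

```bash
python3 - <<'E'
from h import *
o=env.observe();print(o["position"],o["orientation"])
out=[]
for n,(x,y,w,h) in(("scene",(290,80,80,110)),("side",(205,180,120,110))):
    c=env.get_image(n);I=c["image"][y:y+h,x:x+w];out.append(cv2.resize(I,None,fx=4,fy=4,interpolation=cv2.INTER_CUBIC))
cv2.imwrite("pics/s5.png",np.hstack(out)[:,:,::-1])
print(env.observe()["position"])
E
```

```text
[0.53796057 0.21208989 0.20369659] [-3.14140148  0.07214046  0.14853764]
[0.53778972 0.21203289 0.20318669]
```

View pics/s5.png

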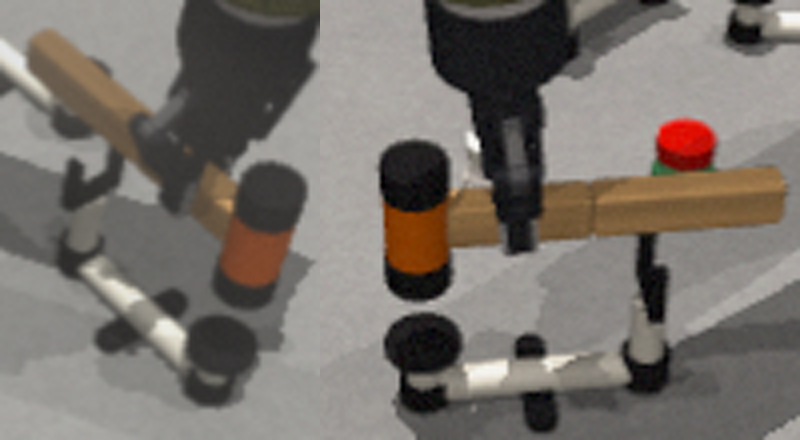

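The mallet now hangs level over its rest in both views, with the head above the seat (side crop (420,340)) and the handle above the fork. I'll lower it.

Call:
{"method": "move_arm", "body": {"moves": [[0,0,0,0,-1,-15,0],[0,0,0,0,-1,-30,0],[0,0,0,0,-1,-42,0],[0,0,0,0,-1,-48,0],[0,0,0,0,-1,-48,0]]}}

```text
t: 10.82
position: [0.5369, 0.2106, 0.1528]
orientation: [3.141, 0.077, 0.149]
force: [0.6, 0.3, -3.0]
gripper_width: 0.237
grasp_force: 110.9
```

Call:
{"method": "move_arm", "body": {"moves": [[0,0,0,0,0,0,0],[0,0,0,0,0,0,0],[0,0,0,0,0,0,0]]}}

```text
t: 11.07
position: [0.5378, 0.2112, 0.1548]
orientation: [-3.141, 0.073, 0.149]
force: [-0.5, 0.8, -3.6]
gripper_width: 0.239
grasp_force: 110.9
```

Call:
{"method": "move_arm", "body": {"moves": [[0,0,0,0,0,-2,0],[0,0,0,0,0,-2,0],[0,0,0,0,0,-2,0]]}}

```text
t: 11.32
position: [0.5374, 0.2109, 0.152]
orientation: [3.142, 0.075, 0.149]
force: [0.1, -0.5, -4.1]
gripper_width: 0.239
grasp_force: 110.9
```

Call:
{"method": "move_arm", "body": {"moves": [[0,0,0,0,0,-1,0],[0,0,0,0,0,-1,0],[0,0,0,0,0,-1,0]]}}

```text
t: 11.57
position: [0.5375, 0.211, 0.151]
orientation: [-3.142, 0.075, 0.149]
force: [0.2, 0.4, -2.4]
gripper_width: 0.236
grasp_force: 111.3
```

Call:
{"method": "move_arm", "body": {"moves": [[0,0,0,0,0,-1,0],[0,0,0,0,0,-1,0],[0,0,0,0,0,-1,0]]}}

```text
t: 11.82
position: [0.5375, 0.2109, 0.151]
orientation: [3.141, 0.074, 0.149]
force: [-3.3, -2.9, 7.6]
gripper_width: 0.236
grasp_force: 112.7
```

Call:
{"method": "move_arm", "body": {"moves": [[0,0,0,0,0,0,0],[0,0,0,0,0,0,0],[0,0,0,0,0,0,0.3],[0,0,0,0,0,0,0.35],[0,0,0,0,0,0,0.4]], "squeeze": 20}}

```text
t: 12.23
position: [0.5375, 0.211, 0.15]
orientation: [-3.141, 0.074, 0.149]
force: [-0.1, 0.7, -1.2]
gripper_width: 0.4
grasp_force: 0.0
```

Call:
{"method": "move_arm", "body": {"moves": [[0,0,0,0,0,0,0.5],[0,0,0,0,0,0,0.7],[0,0,0,0,0,0,1],[0,0,0,0,0,0,1],[0,0,0,0,0,0,1]]}}

```text
t: 12.65
position: [0.5374, 0.2109, 0.1499]
orientation: [-3.142, 0.075, 0.149]
force: [-0.4, 0.1, 0.1]
gripper_width: 0.998
grasp_force: 0.0
```

Call:
{"method": "move_arm", "body": {"moves": [[0,0,0,0,0,20,1],[0,0,0,0,0,50,1],[0,0,0,0,0,85,1],[0,0,0,0,0,120,1],[0,0,0,0,0,150,1]]}}

```text
t: 13.07
position: [0.5373, 0.2111, 0.3024]
orientation: [-3.141, 0.074, 0.149]
force: [0.4, -0.2, 0.6]
gripper_width: 1.0
grasp_force: 0.0
```

Call:
{"method": "move_arm", "body": {"moves": [[0,0,0,-30,0,20,1],[0,0,0,-60,0,30,1],[0,0,0,-60,0,30,1],[0,0,0,-60,0,30,1],[0,0,0,-60,0,30,1]]}}

```text
t: 13.48
position: [0.4777, 0.2104, 0.3299]
orientation: [3.141, 0.074, 0.148]
force: [-0.6, -0.4, -0.3]
gripper_width: 0.993
grasp_force: 0.0
```

```bash
python3 - <<'E'
from h import *
import pickle
d0=pickle.load(open("im0.pkl","rb"))
out=[]
for n,(x,y,w,h),r2 in(("scene",(290,95,80,90),(115,150,215,260)),("side",(215,220,80,90),(220,130,310,200))):
    c=env.get_image(n);I=c["image"][y:y+h,x:x+w];out.append(cv2.resize(I,None,fx=5,fy=5,interpolation=cv2.INTER_CUBIC))
    r=(x,y,x+w,y+h)
    print(n,*[blobs(k["image"],(3,150,60),(25,255,255),r) for k in(d0[n],c)]); print("pin",blobs(c["image"],(0,120,60),(6,255,255),r2))
cv2.imwrite("pics/f.png",np.hstack(out)[:,:,::-1])
o=env.observe();print(o["t"],o["position"],o["force"])
E
```

```text
scene [(124, array([347.5, 158.5]), array([341, 153,  14,  12]))] [(136, array([348.1, 158.1]), array([342, 152,  14,  13]))]
pin [(29, array([157.7, 204.4]), array([155, 202,   6,   6]))]
side [(224, array([229.9, 255.3]), array([222, 246,  16,  18]))] [(225, array([229.8, 255.8]), array([222, 247,  16,  18]))]
pin []
13.5833 [0.47794715 0.2104176  0.32930312] [-0.50285904 -0.44733728 -1.07557195]
```

View pics/f.png

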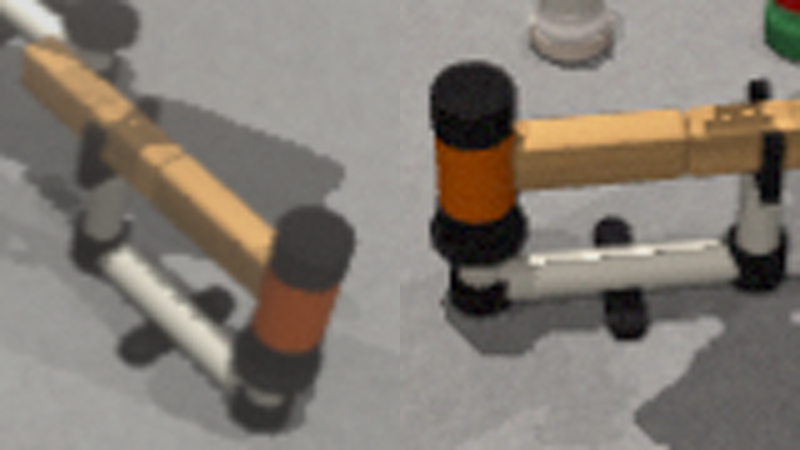

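The mallet is back in its rest as it was found, with the orange head within 0.7 px of its starting place in both views. The pin is still home, so I'll hand in.

```bash
python3 -c "
from rig import env
print(env.sign_off())"
```

```text
the job is handed in; nothing more can be done
None
```

The pin was knocked home with the mallet and stayed down, the mallet is back in its rest as found, and the job was handed in at about 13.6 s; sign-off returned no verdict.

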